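# Spice jar midway between the sample pots

## Task

The two shallow fruit pots standing in the open middle of the table are a sample pair for the record photograph. Stand the slim spice jar upright on the table midway between those two pots, in line with them. Leave the pots, the white tub and the tall fruit cups where they stand.

Things in the scene. Friction and masses are not known exactly. Their poses are not given: they have to be found in the camera images.
- jar_center (a point): centre of the slim upright spice jar (the thing to move): round, 44 mm across, 105 mm tall, white body with a printed dark label and a red screw cap (fixed, top 20 mm); this point lies on its axis 52 mm above its underside; z is the jar's axis, its yaw has no meaning. About 110 g. It stands on the right part of the table; a wider white printed tub (72 mm across, 71 mm tall) stands near it and is not wanted
- pot_left: the left one of two shallow, lidded clear pots of dried fruit in the open middle of the table: round, 95 mm across at the rim, only 58 mm tall (the fruit cups nearby are about as wide but 108 mm tall or more, one of them loose, to the left of this pot; a further shallow pot at the far back edge of the table is only background). Origin: centre of its underside, on the table top (z = 0). Its -y axis points to the right pot, whose centre lies 260 mm away
- pot_right: the right one of the two shallow lidded pots, same size, 95 mm across and 58 mm tall. Origin: centre of its underside; its yaw has no meaning. Its centre lies 260 mm from that of the left pot
- tub: bystander: white printed tub with a foil lid, 72 mm across, 71 mm tall, wider and lower than the spice jar. Origin: centre of its underside
- tall_cup: bystander: loose tall clear cup of dried fruit, 92 mm across at the rim, 108 mm tall, left of the left pot. Origin: centre of its underside
There are look-alikes about, which are no part of the job. Leave any purple or yellow look-alike of the part that bears jar_center alone.

How it is judged:
By the outcome, as a careful person would: the job done as asked, in the order asked, and still so for the second after the job is handed in, with the robot touching nothing.
It also fails if it takes over 35 s, if anything falls off the work surface, if the arm or the gripper's body presses on something with over 40 N, if the wrist force passes 120 N, or if a joint passes its speed limit or range.

## Robot

A 6-joint arm with a two-finger parallel gripper is mounted at the origin on a cart in front of the work surface, level with it; the furniture and walls round the work are solid. World frame = base frame: x ahead of the robot, y to its left, z up, the work surface at z = 0. Lengths are in m, angles in rad, forces in N, time in s.
With the tool pointing down it reaches from about 0.275 to 0.825 m from the base axis. Payload 5.2 kg.
Tool frame: the origin (TCP) lies midway between the tips of the shut fingers; the grasp point (between the pads) lies 19 mm behind it; z points along the fingers, x is the direction in which the jaws open and shut, and the axes are right-handed (so a half turn about z gives the same grasp; the last joint's range is limited). The gripper opens to 93 mm and grips with 3 to 60 N. Pads are 15 mm wide; open, the fingers measure 128 mm over their backs; the gripper's body (75 mm by 188 mm) begins 65 mm behind the grasp point.
Start: joints at [1.001, 0.259, 1.535, -0, 1.348, -0.203], TCP at [0.197, 0.513, 0.219] pointing down, gripper open.
Joint ranges: [-3.14, 3.14], [-0.91, 2.08], [0.19, 2.58], [-1.22, 4.36], [0.22, 2.71], [-3.12, 3.12]. Speed limits (rad/s): [2.57, 2.57, 3.14, 3.14, 3.14, 3.14].

## Interface

Orientations are given as [roll, pitch, yaw] about the fixed x, y, z axes, in that order (R = Rz(yaw) Ry(pitch) Rx(roll)).
In Python, from station import r, optics, job gives the robot as it stands.
- The arm moves only by the tool servo_tool, never from a script. Its argument "motion" is one flat list of numbers, 5 for each row, row after row: the shift along the tool's x, y, z in units of 30 mm (1.0 is 30 mm), then the turn about the tool's z in rad, then the opening, from -1 (shut) to 1 (fully open). In form: [tx, ty, tz, twist, gripper, tx, ty, tz, twist, gripper, ...]. A call has 1 to 12 rows; each row shifts and turns the pose as measured when the row begins, along the tool's axes as they then stand; what a row does not reach is not made up. A row lasts 1/8 s, in which the tool goes at most 62.5 mm and 10.7 degrees, less where a joint would pass 70% of its speed; a pose out of reach is approached as far as the arm can. A call is refused whole if a number of a shift passes 1 or a number of a turn 0.188, either way. A call with a gripper value outside its range is refused whole. The fingers move at their own pace and stop on an object; "force" is the grip in N (left out, the last holds). Time passes only in rows, so rows that do not move let the fingers close. It gives the time, the measured TCP pose, the force and the opening at its end, in the units of the state.
- r.get_obs(): the state, without advancing time (a new reading comes with each control period).
- optics.snapshot(name): name is "side" or "top" or "wrist"; returns a dict with "color" (420x560x3 uint8, red, green, blue), "mtx" (3x3 intrinsics, pixels), "eye" and "rotation" of the camera in the world. Camera axes: x right, y down, z forward; pixel columns grow to the right and rows downward; lengths in m; the calibration is good to about 2 mm. A picture is of the moment at which its call begins. There is no depth.
- job.finish_job(): hands the job in, once; it reports no verdict.
The state is a dict: "t": time; "joints": joint angles; "dq": joint speeds; "tau": joint torques, N m; "tool_pos": TCP position; "tcp_rot": TCP orientation; "ft_force": force on the tool from outside, world axes, zero at the start; "ft_torque": the same for the moment, N m; "grip_width": opening from 0.0 (shut) to 1.0 (fully open).
Only numpy, scipy, OpenCV 4.12 (cv2) and the standard library are available. Lean on these libraries where they do the work, as an engineer would, in place of code of your own. Each camera call takes 0.05 s, during which the arm holds its last target.

## Working session

There is one attempt and no reset: what is moved stays moved. The work goes in short steps, Python scripts to look and compute and a tool call to move; the robot and the scene stay as the last step left them, time stands still between calls to the robot, and variables do not carry over. Pictures are saved under pics/ and viewed, and the job is handed in when it is done.

Besides the shell and the picture viewer there is one more tool, called after "Emit:" in YAML: its name, and indented under it one key for each argument. servo_tool: Moves the arm, as the interface text tells. Its arguments: {"type":"object","properties":{"motion":{"type":"array","items":{"type":"number"}},"force":{"type":"number"}},"required":["motion"]}

```bash
mkdir -p pics
cat > h.py <<'E'
import numpy as np, cv2, pickle
from station import r, optics, job
def snap(name, f):
    s=optics.snapshot(name); cv2.imwrite('pics/'+f+'.png', cv2.cvtColor(s['color'],cv2.COLOR_RGB2BGR))
    pickle.dump(s,open('pics/'+f+'.pkl','wb')); return s
def load(f): return pickle.load(open('pics/'+f+'.pkl','rb'))
def ray(s,u,v,z):
    d=np.array(s['rotation'])@np.linalg.inv(s['mtx'])@np.array([u,v,1.]); e=np.array(s['eye'])
    return e+d*(z-e[2])/d[2]
def proj(s,p):
    c=np.array(s['rotation']).T@(np.array(p)-s['eye']); q=s['mtx']@c; return q[:2]/q[2]
E
python3 - <<'E'
from h import *
for n in ('top','side','wrist'):
    s=snap(n,n+'0'); print(n,s['eye'],np.array(s['rotation']).round(3).tolist())
print(r.get_obs())
E
```

```text
top [ 0.34904078 -0.01249107  1.6351742 ] [-3.017, -0.004, -1.599]
side [ 0.05696271 -1.31142601  0.90574077] [-2.103, 0.018, -0.382]
wrist [0.12489662 0.54042374 0.38322675] [2.861, 0.0, 1.203]
{'t': 0.15, 'joints': array([ 1.00116796e+00,  2.59189066e-01,  1.53579521e+00,  9.12942227e-06,
        1.34802680e+00, -2.02795048e-01]), 'dq': array([-0.00023577, -0.00062483, -0.00457431, -0.00032208, -0.00128616,
        0.00024351]), 'tau': array([ 2.85679664e-03, -4.37642705e+01, -2.84234619e+01,  7.20135681e-02,
        3.80243571e-02, -7.62307081e-05]), 'tool_pos': array([0.19700959, 0.51306418, 0.21801609]), 'tcp_rot': array([-3.14129825e+00,  1.38756415e-03,  1.20396119e+00]), 'ft_force': array([-0.13628982,  0.08527645, -0.2815742 ]), 'ft_torque': array([ 0.01809719, -0.00032287,  0.01945165]), 'grip_width': 1.0002967555488036}
```

Run:
```python
s=open('h.py').read()
s=s.replace("def snap","from scipy.spatial.transform import Rotation as Ro\ndef RM(s): return Ro.from_euler('xyz',s['rotation']).as_matrix()\ndef snap").replace("np.array(s['rotation'])","RM(s)")
open('h.py','w').write(s)
```

```text
(no output)
```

View pics/top0.png

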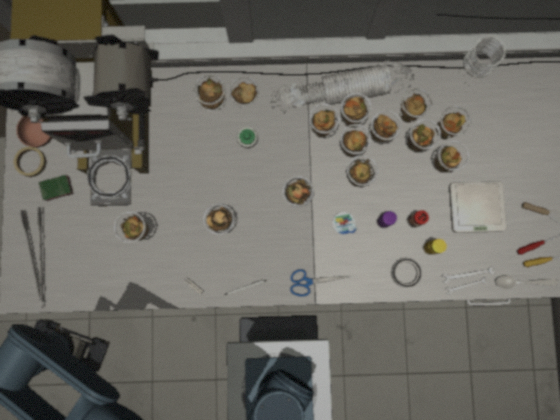

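View pics/side0.png

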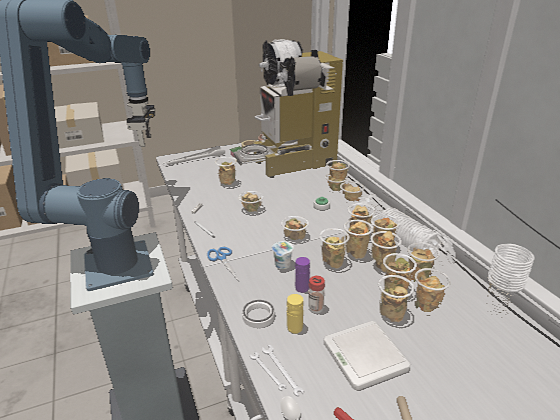

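Run:
```python
from h import *
s=load('top0'); im=cv2.cvtColor(s['color'],cv2.COLOR_RGB2BGR)
cv2.imwrite('pics/c1.png',cv2.resize(im[170:270,320:480],None,fx=5,fy=5,interpolation=cv2.INTER_CUBIC))
cv2.imwrite('pics/c2.png',cv2.resize(im[160:255,100:330],None,fx=3.4,fy=3.4,interpolation=cv2.INTER_CUBIC))
d=load('side0'); im2=cv2.cvtColor(d['color'],cv2.COLOR_RGB2BGR)
cv2.imwrite('pics/c3.png',cv2.resize(im2[180:350,200:400],None,fx=3.5,fy=3.5,interpolation=cv2.INTER_CUBIC))
print(s['mtx'])
hsv=cv2.cvtColor(im,cv2.COLOR_BGR2HSV)
for nm,lo,hi in (('red',(0,120,60),(6,255,255)),('red2',(172,120,60),(180,255,255)),('purp',(120,100,30),(160,255,255)),('yel',(22,120,80),(35,255,255))):
    n,l,st,c=cv2.connectedComponentsWithStats(cv2.inRange(hsv,lo,hi))
    for i in range(1,n):
        if st[i,4]>40: print(nm,st[i],c[i].round(1),ray(s,*c[i],.105).round(4))
for u,v,z in((220,218,.058),(299,190,.058),(133,226,.108),(345,223,.071)): print(u,v,ray(s,u,v,z).round(3))
```

```text
[[513.58606126   0.         281.8214709 ]
 [  0.         513.58606126 212.36766303]
 [  0.           0.           1.        ]]
red [414 211  14  13 152] [420.4 217.1] [ 0.5141 -0.4394  0.105 ]
red [518 241  26  13 122] [529.5 247. ] [ 0.4154 -0.7595  0.105 ]
purp [380 212  16  14 149] [388.  218.2] [ 0.5136 -0.3419  0.105 ]
yel [  12    0   89   39 3182] [56.8 18.5] [1.1744 0.6661 0.105 ]
yel [133 122   5  19  51] [135.5 130.6] [0.8049 0.4167 0.105 ]
yel [428 239  18  14 187] [437.  245.9] [ 0.4265 -0.4836  0.105 ]
yel [525 258  22   8  80] [535.  261.6] [ 0.3716 -0.7721  0.105 ]
220 218 [0.534 0.167 0.058]
299 190 [ 0.615 -0.08   0.058]
133 226 [0.511 0.421 0.108]
345 223 [ 0.506 -0.217  0.071]
```

View pics/c1.png

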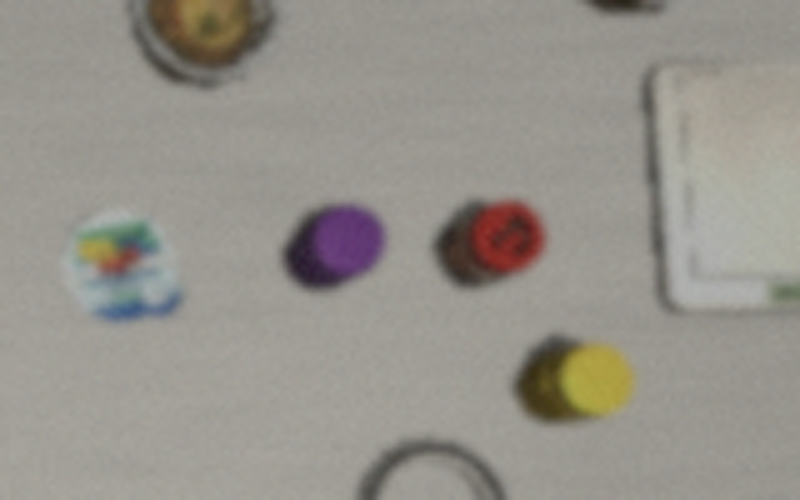

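View pics/c2.png

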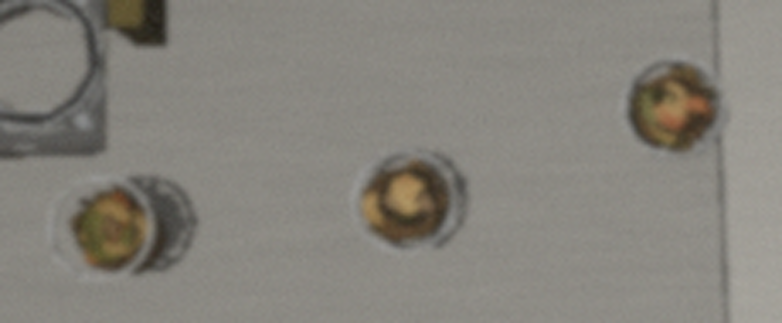

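View pics/c3.png

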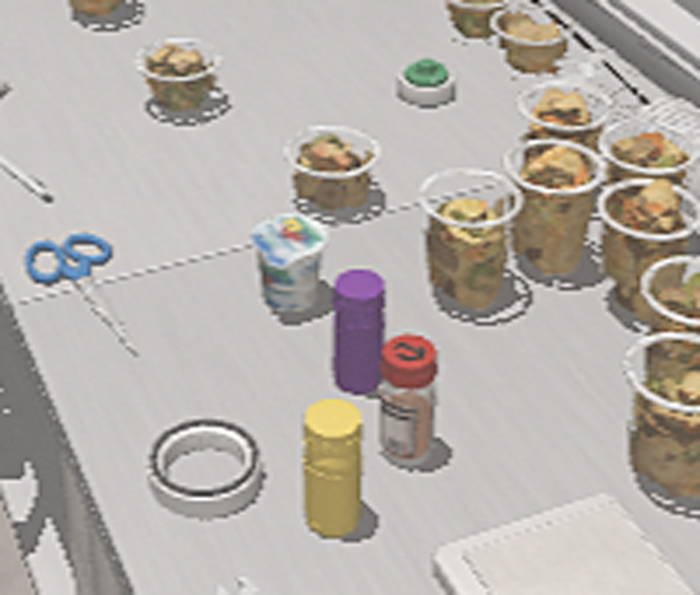

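Candidates for the jar in the top view are red cap (420,217), purple (388,218) and yellow (437,246). The red-capped one with the white body and printed label fits, and both crops confirm it. The pots at (220,218) and (299,190) measure 0.260 m apart, which agrees with the description. The tall cup is at (133,226) and the tub at (345,223).

Next I turn the wrist so the jaws avoid both look-alikes (target yaw about -0.55).

Emit:
servo_tool:
  motion: [0,0,0,0.175,1,0,0,0,0.175,1,0,0,0,0.175,1,0,0,0,0.175,1,0,0,0,0.175,1,0,0,0,0.175,1,0,0,0,0.175,1,0,0,0,0.175,1,0,0,0,0.175,1,0,0,0,0.175,1]

```text
t: 1.4
tool_pos: [0.1956, 0.5109, 0.2142]
tcp_rot: [3.132, -0.0, -0.603]
ft_force: [-0.8, -0.4, 0.5]
grip_width: 1.001
```

```bash
cat >> h.py <<'E'
def to(p):
    o=r.get_obs(); R=Ro.from_euler('xyz',o['tcp_rot']).as_matrix()
    print('t',o['t'],'tcp',o['tool_pos'].round(4),'rot',o['tcp_rot'].round(3),'g',round(o['grip_width'],3),'F',o['ft_force'].round(1),'j',o['joints'].round(2))
    print('units',(R.T@(np.array(p)-o['tool_pos'])/.03).round(3))
E
python3 -c "
from h import *
to([.40,0.04,.25])"
```

```text
t 1.4 tcp [0.1956 0.5109 0.2142] rot [ 3.132 -0.    -0.603] g 1.001 F [-0.8 -0.4  0.5] j [1.   0.26 1.54 0.   1.35 1.6 ]
units [14.517  9.071 -1.101]
```

Emit:
servo_tool:
  motion: [1,0.62,-0.1,0,1,1,0.62,-0.1,0,1,1,0.62,-0.1,0,1,1,0.62,-0.1,0,1,1,0.62,-0.1,0,1,1,0.62,-0.1,0,1,1,0.62,-0.1,0,1,1,0.62,-0.1,0,1,1,0.62,-0.1,0,1,1,0.62,-0.1,0,1,1,0.62,-0.1,0,1,1,0.62,-0.1,0,1]

```text
t: 2.9
tool_pos: [0.3672, 0.1118, 0.2511]
tcp_rot: [3.128, 0.001, -0.6]
ft_force: [-0.0, 0.0, 0.6]
grip_width: 0.999
```

```bash
python3 -c "
from h import *
to([.514,-.4394,.25])
s=snap('wrist','w1'); snap('top','top1')
for p in ([.534,.167,.058],[.615,-.08,.058]): print(proj(s,p))"
```

```text
t 2.9 tcp [0.3672 0.1118 0.2511] rot [ 3.128e+00  1.000e-03 -6.000e-01] g 0.999 F [-0.   0.   0.6] j [ 0.01 -0.07  1.82 -0.01  1.4   0.62]
units [14.42  12.393  0.202]
[404.78237718  24.94812245]
[598.12405048 200.24180028]
```

View pics/w1.png

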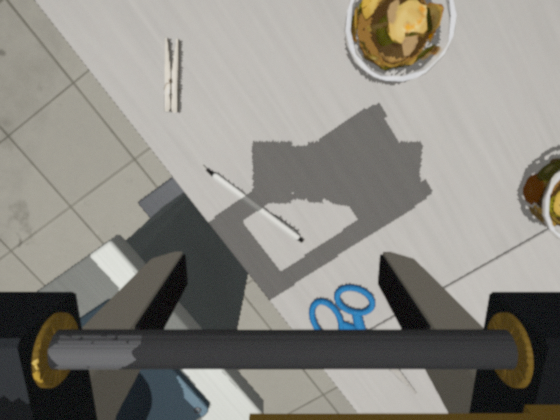

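The wrist view shows the left pot's rim centred near (400,25), against a prediction of (405,25). The right pot is at the right edge near (590,200). Both agree with the top view to within a few mm. On to the jar.

Emit:
servo_tool:
  motion: [1,0.86,0,0,1,1,0.86,0,0,1,1,0.86,0,0,1,1,0.86,0,0,1,1,0.86,0,0,1,1,0.86,0,0,1,1,0.86,0,0,1,1,0.86,0,0,1,1,0.86,0,0,1,1,0.86,0,0,1,1,0.86,0,0,1,1,0.86,0,0,1]

```text
t: 4.5
tool_pos: [0.4931, -0.3485, 0.2505]
tcp_rot: [3.135, 0.008, -0.596]
ft_force: [-0.8, 0.2, -0.2]
grip_width: 0.996
```

```bash
python3 -c "
from h import *
to([.514,-.4394,.25])
s=snap('wrist','w2');t=snap('top','top2')
for p in ([.514,-.4394,.105],): print(proj(s,p))"
```

```text
t 4.5 tcp [ 0.4931 -0.3485  0.2505] rot [ 3.135  0.008 -0.596] g 0.996 F [-0.8  0.2 -0.2] j [-0.79  0.34  1.34 -0.01  1.46 -0.2 ]
units [2.278 2.117 0.013]
[359.3858522  264.15208173]
```

View pics/w2.png

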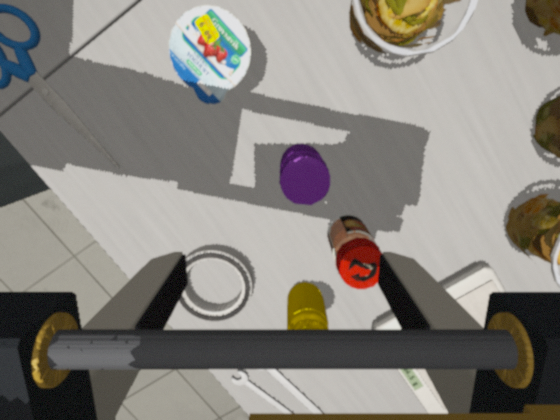

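View pics/top2.png

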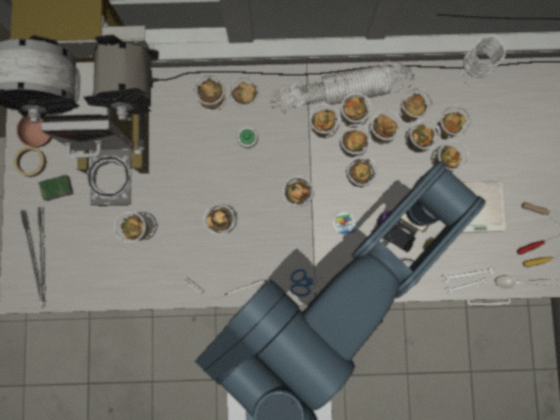

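```bash
python3 -c "
from h import *
s=load('w2'); hsv=cv2.cvtColor(s['color'],cv2.COLOR_RGB2HSV)
m=cv2.inRange(hsv,(0,150,100),(6,255,255))|cv2.inRange(hsv,(174,150,100),(180,255,255))
c=max(cv2.findContours(m,0,2)[0],key=cv2.contourArea); print(cv2.boundingRect(c)); e=cv2.minEnclosingCircle(c);print(e)
p=ray(s,*e[0],.105); print(p, e[1]/s['mtx'][0][0]*(s['eye'][2]-.105))
to([*(0.5*(p[:2]+np.array([.5141,-.4394]))),.2])"
```

```text
(337, 246, 44, 42)
((360.06097412109375, 265.5), 23.707876205444336)
[ 0.51382289 -0.44087947  0.105     ] 0.019707937930119917
t 4.6 tcp [ 0.4931 -0.3509  0.2494] rot [ 3.134  0.008 -0.599] g 1.0 F [ 0.2 -1.2  0.6] j [-0.8   0.35  1.34 -0.01  1.46 -0.2 ]
units [2.265 2.052 1.647]
```

Both views put the jar at (0.514, -0.440). I'll move above it first.

Emit:
servo_tool:
  motion: [0.8,0.7,0.3,0,1,0.8,0.7,0.3,0,1,0.6,0.6,0.3,0,1,0,0,0,0,1]

```text
t: 5.1
tool_pos: [0.5158, -0.433, 0.2201]
tcp_rot: [3.138, 0.012, -0.596]
ft_force: [0.4, 0.1, -0.7]
grip_width: 1.0
```

```bash
python3 -c "
from h import *
to([.514,-.440,.046])"
```

```text
t 5.1 tcp [ 0.5158 -0.433   0.2201] rot [ 3.138  0.012 -0.596] g 1.0 F [ 0.4  0.1 -0.7] j [-0.86  0.49  1.19 -0.01  1.47 -0.26]
units [0.152 0.206 5.802]
```

Emit:
servo_tool:
  motion: [0.1,0.2,0.7,0,1,0,0,0.7,0,1,0,0,0.7,0,1,0,0,0,0,1]

```text
t: 5.6
tool_pos: [0.516, -0.4312, 0.1577]
tcp_rot: [3.141, 0.013, -0.593]
ft_force: [0.1, -0.1, 1.1]
grip_width: 0.997
```

```bash
python3 -c "
from h import *
to([.514,-.440,.046])
snap('wrist','w3')"
```

```text
t 5.6 tcp [ 0.516  -0.4312  0.1577] rot [ 3.141  0.013 -0.593] g 0.997 F [ 0.1 -0.1  1.1] j [-0.86  0.53  1.28 -0.    1.34 -0.27]
units [0.159 0.279 3.722]
```

View pics/w3.png

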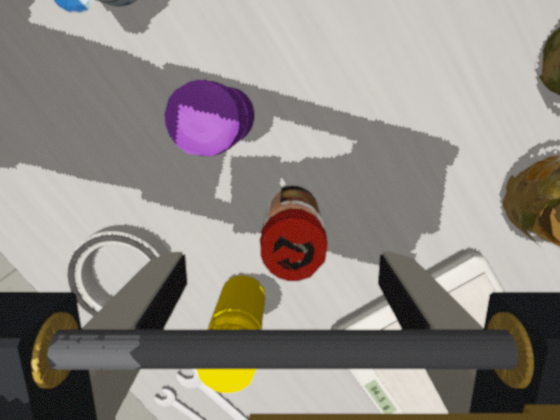

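The view shows the red cap at (294,243) and the jaw centre at about (283). The jar sits between the fingers, and the 5 mm offset matches the computed one. Yellow and purple are clear of the fingers.

Emit:
servo_tool:
  motion: [0.2,0.3,0.3,0,1,0.1,0.2,0.3,0,1,0,0,0,0,1]

```text
t: 6.02
tool_pos: [0.5168, -0.4505, 0.1432]
tcp_rot: [3.139, 0.006, -0.592]
ft_force: [0.9, 0.0, 0.1]
grip_width: 1.001
```

```bash
python3 -c "
from h import *
to([.514,-.440,.046])"
```

```text
t 6.025 tcp [ 0.5168 -0.4505  0.1432] rot [ 3.139  0.006 -0.592] g 1.001 F [0.9 0.  0.1] j [-0.88  0.56  1.27 -0.    1.32 -0.28]
units [-0.251 -0.247  3.24 ]
```

Emit:
servo_tool:
  motion: [-0.2,-0.2,0.3,0,1,0,0,0.2,0,1,0,0,0,0,1]

```text
t: 6.4
tool_pos: [0.5147, -0.4415, 0.1271]
tcp_rot: [3.139, 0.007, -0.592]
ft_force: [0.1, -0.8, 0.4]
grip_width: 0.999
```

```bash
python3 -c "
from h import *
to([.514,-.440,.046])
s=snap('wrist','w4')
to([.514,-.440,.046])
print(proj(s,[.514,-.44,.105]))
"
```

```text
t 6.4 tcp [ 0.5147 -0.4415  0.1271] rot [ 3.139  0.007 -0.592] g 0.999 F [ 0.1 -0.8  0.4] j [-0.87  0.56  1.31 -0.    1.28 -0.28]
units [-0.028 -0.033  2.704]
t 6.45 tcp [ 0.5148 -0.4415  0.1274] rot [ 3.139  0.007 -0.592] g 1.003 F [-0.2 -0.2 -0.3] j [-0.87  0.55  1.31 -0.    1.28 -0.28]
units [-0.033 -0.032  2.713]
[280.20726155 250.06145986]
```

View pics/w4.png

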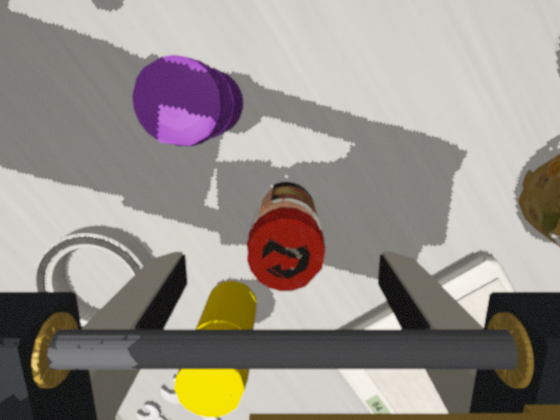

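The cap is at (286,248), centred between the fingers (about 283). Descending.

Emit:
servo_tool:
  motion: [0,0,0.5,0,1,0,0,0.6,0,1,0,0,0.6,0,1,0,0,0.6,0,1,0,0,0.3,0,1,0,0,0,0,1]

```text
t: 7.2
tool_pos: [0.5137, -0.4407, 0.0422]
tcp_rot: [3.14, 0.009, -0.592]
ft_force: [-0.6, 0.2, -0.1]
grip_width: 1.002
```

```bash
python3 -c "
from h import *
to([.514,-.440,.046])
s=snap('wrist','w5')"
```

```text
t 7.2 tcp [ 0.5137 -0.4407  0.0422] rot [ 3.14   0.009 -0.592] g 1.002 F [-0.6  0.2 -0.1] j [-0.87  0.63  1.4  -0.    1.12 -0.28]
units [-0.005 -0.026 -0.128]
```

View pics/w5.png

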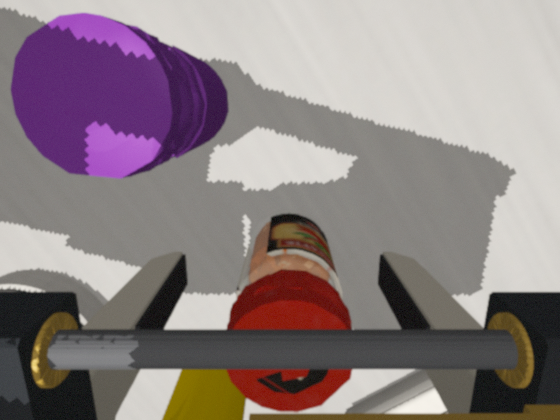

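The jar is between the fingers, its cap centred near (290,340). Closing with 20 N.

Emit:
servo_tool:
  motion: [0,0,0,0,-1,0,0,0,0,-1,0,0,0,0,-1,0,0,0,0,-1,0,0,0,0,-1,0,0,0,0,-1]
  force: 20

```text
t: 8.0
tool_pos: [0.5151, -0.4424, 0.0456]
tcp_rot: [3.138, 0.003, -0.592]
ft_force: [0.2, -0.3, -0.4]
grip_width: 0.471
```

Width is 43.8 mm, so the jar is held. Lifting.

```bash
python3 -c "
from h import *
to([.514,-.440,.2])"
```

```text
t 8.0 tcp [ 0.5151 -0.4424  0.0456] rot [ 3.138e+00  3.000e-03 -5.920e-01] g 0.471 F [ 0.2 -0.3 -0.4] j [-0.87  0.63  1.4  -0.    1.12 -0.28]
units [-0.093 -0.027 -5.147]
```

Emit:
servo_tool:
  motion: [0,0,-0.4,0,-1,0,0,-0.8,0,-1,0,0,-0.9,0,-1,0,0,-0.9,0,-1,0,0,-0.9,0,-1,0,0,-0.9,0,-1,0,0,-0.5,0,-1,0,0,0,0,-1]

```text
t: 9.0
tool_pos: [0.5155, -0.4417, 0.2132]
tcp_rot: [3.138, 0.004, -0.592]
ft_force: [0.3, 0.4, -1.1]
grip_width: 0.467
```

```bash
python3 -c "
from h import *
to([.574,.043,.2])
snap('side','s6');snap('wrist','w6')"
```

```text
t 9.0 tcp [ 0.5155 -0.4417  0.2132] rot [ 3.138  0.004 -0.592] g 0.467 F [ 0.3  0.4 -1.1] j [-0.87  0.5   1.19 -0.    1.45 -0.28]
units [ -7.397 -14.496   0.419]
```

View pics/s6.png

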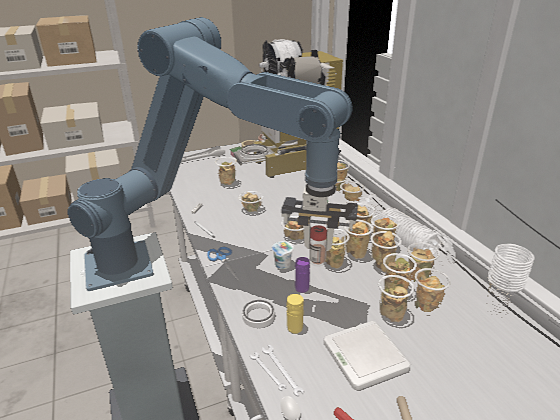

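View pics/w6.png

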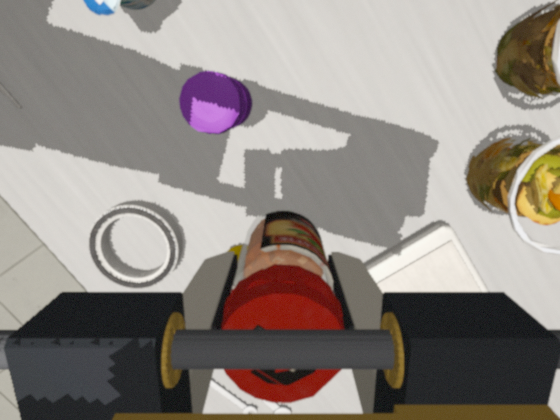

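Jar held upright and lifted, with the neighbours undisturbed. I'll carry it to a vantage point from which the wrist camera sees both pots.

```bash
python3 -c "
from h import *
to([.53,0,.25])"
```

```text
t 9.1 tcp [ 0.5149 -0.441   0.2111] rot [ 3.139  0.007 -0.592] g 0.467 F [-0.5  0.7 -1.3] j [-0.87  0.5   1.2  -0.    1.45 -0.28]
units [ -7.796 -12.476  -1.272]
```

Emit:
servo_tool:
  motion: [-0.3,-0.5,-0.3,0,-1,-0.6,-1,-0.2,0,-1,-0.6,-1,-0.1,0,-1,-0.6,-1,-0.1,0,-1,-0.6,-1,-0.1,0,-1,-0.6,-1,-0.1,0,-1,-0.6,-1,-0.1,0,-1,-0.6,-1,0,0,-1,-0.6,-1,0,0,-1,-0.6,-1,0,0,-1,-0.6,-1,0,0,-1,-0.6,-1,0,0,-1]

```text
t: 10.6
tool_pos: [0.5286, -0.0136, 0.2389]
tcp_rot: [-3.139, 0.027, -0.591]
ft_force: [0.7, 0.5, -0.7]
grip_width: 0.469
```

Emit:
servo_tool:
  motion: [-0.6,-0.6,0,0,-1,-0.3,-0.2,0,0,-1,0,0,0,0,-1]

```text
t: 10.98
tool_pos: [0.5166, 0.0268, 0.239]
tcp_rot: [-3.14, 0.03, -0.586]
ft_force: [0.3, 0.8, -0.7]
grip_width: 0.468
```

```bash
python3 -c "
from h import *
to([.574,.043,.2])
s=snap('wrist','w7')
for p in ([.534,.167,.058],[.615,-.08,.058]): print(proj(s,p))"
```

```text
t 10.975 tcp [0.5166 0.0268 0.239 ] rot [-3.14   0.03  -0.586] g 0.468 F [ 0.3  0.8 -0.7] j [-0.17  0.2   1.56  0.01  1.41  0.41]
units [ 1.336 -1.505  1.262]
[215.40213197  44.27690907]
[434.60116268 224.30008644]
```

View pics/w7.png

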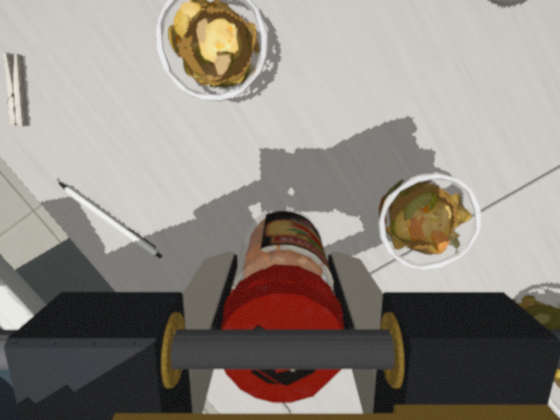

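The wrist view shows both rims whole: left centred near (213,46) and right near (430,221). I'll refine these by white mask and ellipse fit.

```bash
python3 -c "
from h import *
s=load('w7'); g=cv2.cvtColor(s['color'],cv2.COLOR_RGB2GRAY)
P=[]
for c0,R in (((213,46),54),((430.5,221),50)):
    pts=[]
    for a in np.linspace(0,2*np.pi,90,endpoint=False):
        rr=np.arange(R-9,R+9,.5); x=c0[0]+rr*np.cos(a); y=c0[1]+rr*np.sin(a)
        if y.min()<1: continue
        v=cv2.remap(g,x.astype('f4')[None],y.astype('f4')[None],1)[0]
        k=int(v.argmax())
        if v[k]>225: pts.append((x[k],y[k]))
    pts=np.array(pts,'f4')
    W=np.array([ray(s,*p,.058)[:2] for p in pts])
    for _ in range(4):
        A=np.c_[2*W,np.ones(len(W))]; q=np.linalg.lstsq(A,(W**2).sum(1),rcond=None)[0]; rad=np.sqrt(q[2]+q[0]**2+q[1]**2)
        e=abs(np.hypot(*(W-q[:2]).T)-rad); W=W[e<max(.0015,2*e.std())]
    print(len(pts),len(W),q[:2],'r',rad,e.max()); P.append(q[:2])
print('dist',np.linalg.norm(P[0]-P[1]),'mid',(P[0]+P[1])/2)
# top view Hough
t=load('top0'); gt=cv2.cvtColor(t['color'],cv2.COLOR_RGB2GRAY)
for u,v in((220,218),(299,190)):
    x0,y0=u-24,v-24; c=cv2.resize(gt[y0:y0+48,x0:x0+48],None,fx=8,fy=8,interpolation=cv2.INTER_CUBIC)
    h=cv2.HoughCircles(c,cv2.HOUGH_GRADIENT_ALT,1,20,param1=100,param2=.3,minRadius=100,maxRadius=150)
    if h is None: print(None); continue
    for b in h[0][:3]: print(b/8, ray(t,x0+(b[0]+.5)/8-.5,y0+(b[1]+.5)/8-.5,.058).round(4), 'r',b[2]/8/513.6*1.577)
"
```

```text
50 50 [0.53141991 0.17073213] r 0.04554537375288835 0.0010815318002017696
61 61 [ 0.61178216 -0.0764384 ] r 0.045746416757207836 0.0013372573451920083
dist 0.25990644102970606 mid [0.57160104 0.04714686]
None
None
```

```bash
python3 -c "
from h import *
t=load('top0'); im=cv2.cvtColor(t['color'],cv2.COLOR_RGB2BGR)
o=[]
for q in([.5314,.1707],[.6118,-.0764]):
    c=proj(t,[*q,.058]); print(c)
    u,v=c.round().astype(int); k=cv2.resize(im[v-24:v+24,u-24:u+24],None,fx=8,fy=8,interpolation=cv2.INTER_CUBIC)
    cc=((c-[u,v]+24.5)*8).astype(int); cv2.circle(k,tuple(map(int,cc)),int(.0457/1.577*513.6*8),(0,0,255),1); o.append(k)
cv2.imwrite('pics/c8.png',np.hstack(o))"
```

```text
[218.8741547  218.84472731]
[297.98184329 190.9503909 ]
```

View pics/c8.png

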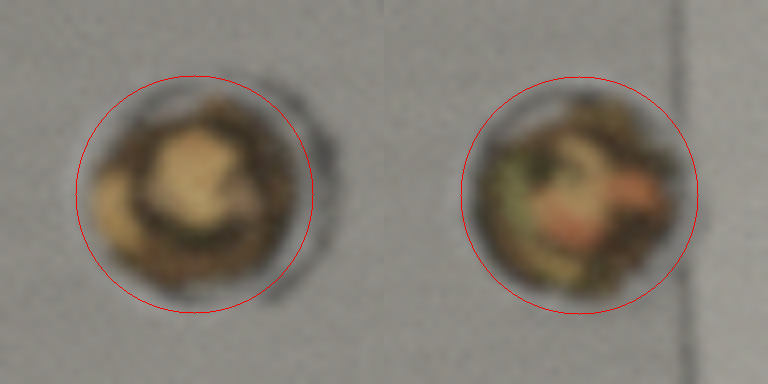

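The projected wrist fits line up with the top view within about 1 px, and the pots measure 259.9 mm apart. The target is (0.572, 0.046).

```bash
python3 -c "
from h import *
to([.572,.046,.15])"
```

```text
t 11.025 tcp [0.5168 0.0264 0.239 ] rot [-3.14   0.03  -0.587] g 0.47 F [ 0.5 -0.6 -0.3] j [-0.17  0.2   1.56  0.01  1.41  0.41]
units [ 1.259 -1.558  2.931]
```

Emit:
servo_tool:
  motion: [0.4,-0.5,0.5,0,-1,0.5,-0.6,0.5,0,-1,0.3,-0.4,0.3,0,-1,0,0,0,0,-1,0,0,0,0,-1]

```text
t: 11.65
tool_pos: [0.5726, 0.0403, 0.1983]
tcp_rot: [-3.141, 0.029, -0.592]
ft_force: [-0.2, -0.9, -1.0]
grip_width: 0.469
```

```bash
python3 -c "
from h import *
to([.572,.046,.047])"
```

```text
t 11.65 tcp [0.5726 0.0403 0.1983] rot [-3.141  0.029 -0.592] g 0.469 F [-0.2 -0.9 -1. ] j [-0.13  0.33  1.49  0.01  1.35  0.46]
units [ 0.024 -0.146  5.043]
```

Emit:
servo_tool:
  motion: [0,-0.1,0.5,0,-1,0,-0.1,0.7,0,-1,0,0,0.7,0,-1,0,0,0.7,0,-1,0,0,0.5,0,-1,0,0,0,0,-1]

```text
t: 12.4
tool_pos: [0.5719, 0.0468, 0.1019]
tcp_rot: [-3.141, 0.028, -0.593]
ft_force: [-0.1, -0.2, -0.3]
grip_width: 0.467
```

```bash
python3 -c "
from h import *
to([.572,.046,.047])
s=snap('side','s9');snap('wrist','w9')
im=cv2.cvtColor(s['color'],cv2.COLOR_RGB2BGR)
cv2.imwrite('pics/c9.png',cv2.resize(im[140:280,200:400],None,fx=4,fy=4,interpolation=cv2.INTER_CUBIC))"
```

```text
t 12.4 tcp [0.5719 0.0468 0.1019] rot [-3.141  0.028 -0.593] g 0.467 F [-0.1 -0.2 -0.3] j [-0.12  0.41  1.61  0.01  1.14  0.47]
units [0.067 0.022 1.829]
```

View pics/c9.png

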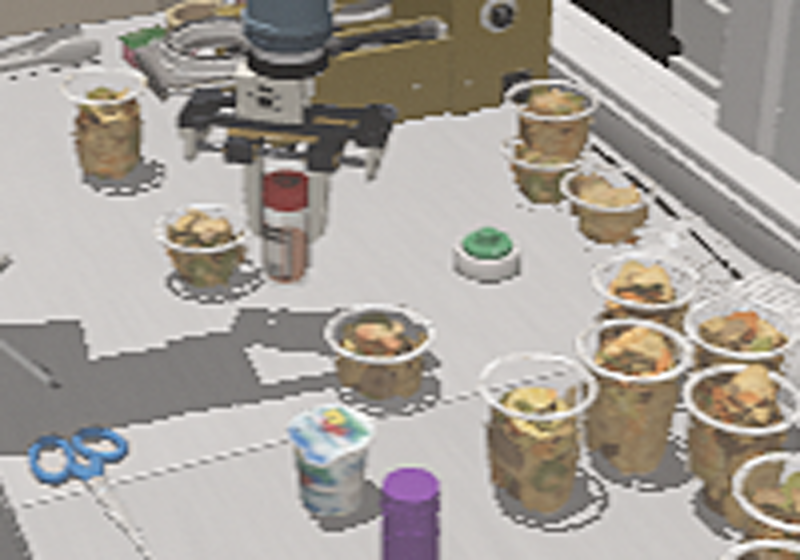

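The jar hangs between the pots, still about 55 mm up and clear of both. Lowering slowly and watching the force.

Emit:
servo_tool:
  motion: [0,0,0.6,0,-1,0,0,0.6,0,-1,0,0,0.3,0,-1,0,0,0,0,-1]

```text
t: 13.0
tool_pos: [0.5762, 0.0469, 0.0619]
tcp_rot: [-3.135, 0.017, -0.592]
ft_force: [-0.1, -0.4, -0.4]
grip_width: 0.466
```

Emit:
servo_tool:
  motion: [0,0,0,0,-1]

```text
t: 13.12
tool_pos: [0.5768, 0.0468, 0.0627]
tcp_rot: [-3.135, 0.016, -0.592]
ft_force: [0.5, 0.4, -0.9]
grip_width: 0.468
```

```bash
python3 -c "
from h import *
to([.572,.046,.046])"
```

```text
t 13.125 tcp [0.5768 0.0468 0.0627] rot [-3.135  0.016 -0.592] g 0.468 F [ 0.5  0.4 -0.9] j [-0.12  0.46  1.65  0.02  1.04  0.46]
units [-0.108  0.116  0.559]
```

Emit:
servo_tool:
  motion: [-0.12,0.08,0.3,0,-1,0,0,0.1,0,-1,0,0,0,0,-1]

```text
t: 13.5
tool_pos: [0.5727, 0.047, 0.0511]
tcp_rot: [-3.134, 0.014, -0.592]
ft_force: [1.4, 0.5, -0.8]
grip_width: 0.467
```

```bash
python3 -c "
from h import *
to([.572,.046,.046])"
```

```text
t 13.5 tcp [0.5727 0.047  0.0511] rot [-3.134  0.014 -0.592] g 0.467 F [ 1.4  0.5 -0.8] j [-0.12  0.47  1.68  0.02  1.01  0.46]
units [0.002 0.04  0.169]
```

Emit:
servo_tool:
  motion: [0,0,0.1,0,-1,0,0,0,0,-1]

```text
t: 13.75
tool_pos: [0.5727, 0.047, 0.0479]
tcp_rot: [-3.134, 0.014, -0.592]
ft_force: [-0.3, -0.4, -1.0]
grip_width: 0.467
```

Emit:
servo_tool:
  motion: [0,0,0.08,0,-1,0,0,0,0,-1]

```text
t: 14.0
tool_pos: [0.5731, 0.047, 0.0458]
tcp_rot: [-3.133, 0.013, -0.592]
ft_force: [-0.3, 0.0, 0.4]
grip_width: 0.473
```

```bash
python3 -c "
from h import *
to([.572,.046,.046])
s=snap('side','s10');snap('wrist','w10')
im=cv2.cvtColor(s['color'],cv2.COLOR_RGB2BGR)
cv2.imwrite('pics/c10.png',cv2.resize(im[160:260,220:340],None,fx=6,fy=6,interpolation=cv2.INTER_CUBIC))"
```

```text
t 14.0 tcp [0.5731 0.047  0.0458] rot [-3.133  0.013 -0.592] g 0.473 F [-0.3  0.   0.4] j [-0.12  0.47  1.68  0.02  1.    0.46]
units [-0.011  0.049 -0.007]
```

View pics/c10.png

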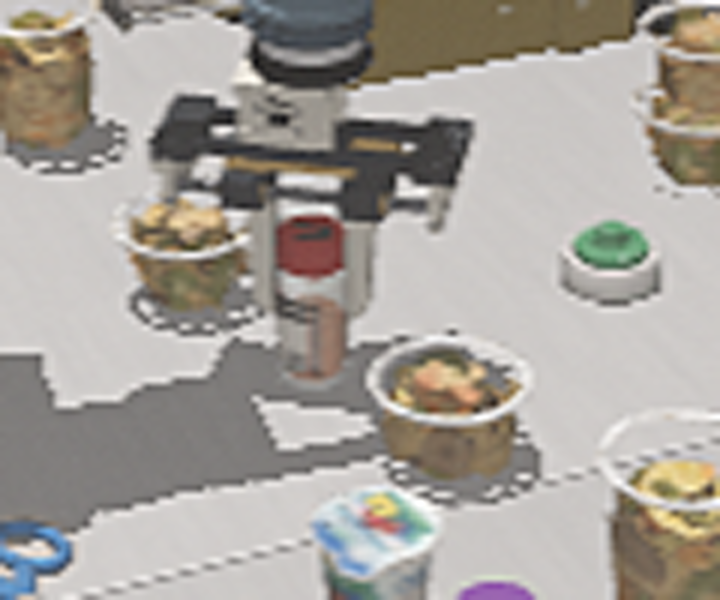

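Emit:
servo_tool:
  motion: [0,0,0.06,0,-1,0,0,0,0,-1]

```text
t: 14.35
tool_pos: [0.5736, 0.0474, 0.046]
tcp_rot: [-3.132, 0.012, -0.592]
ft_force: [0.0, 0.2, -0.8]
grip_width: 0.466
```

Emit:
servo_tool:
  motion: [0,0,0,0,-1]

```text
t: 14.48
tool_pos: [0.5736, 0.0474, 0.0459]
tcp_rot: [-3.132, 0.012, -0.592]
ft_force: [0.4, 0.3, -0.8]
grip_width: 0.465
```

Emit:
servo_tool:
  motion: [0,0,0.1,0,-1,0,0,0,0,-1]

```text
t: 14.72
tool_pos: [0.5745, 0.0481, 0.0457]
tcp_rot: [-3.13, 0.01, -0.592]
ft_force: [0.6, -0.7, -0.9]
grip_width: 0.467
```

Emit:
servo_tool:
  motion: [0,0,0,0,-1]

```text
t: 14.85
tool_pos: [0.5745, 0.048, 0.0455]
tcp_rot: [-3.13, 0.01, -0.592]
ft_force: [-0.6, 1.1, -0.8]
grip_width: 0.468
```

```bash
python3 -c "
from h import *
s=snap('side','s11'); o=r.get_obs(); print(o['tau'].round(2),o['ft_force'],o['tool_pos'])
d=np.array([.572,.046])-s['eye'][:2]; d/=np.linalg.norm(d)
for z in (0,.005): print(z,proj(s,[*(np.array([.573,.047])-.022*d),z]),proj(s,[*(np.array([.573,.047])),z+.105]))
im=cv2.cvtColor(s['color'],cv2.COLOR_RGB2BGR)
cv2.imwrite('pics/c11.png',cv2.resize(im[190:235,245:305],None,fx=12,fy=12,interpolation=cv2.INTER_NEAREST))"
```

```text
[ 2.000e-02 -5.070e+01 -2.311e+01  1.400e-01  4.000e-02  0.000e+00] [0.51352742 0.18368393 0.21404832] [0.5743834  0.04798084 0.04533795]
0 [271.92624497 225.12706754] [271.24488972 198.02464353]
0.005 [271.89823531 224.00897281] [271.21525717 196.84191313]
```

View pics/c11.png

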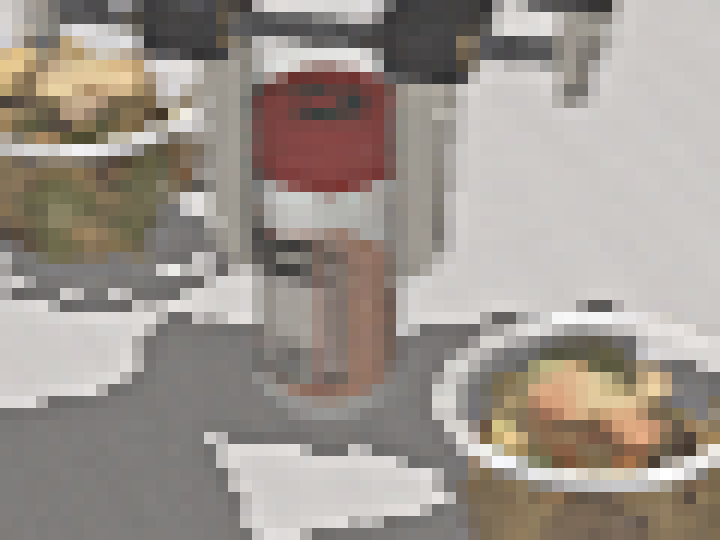

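The bottom of the jar is at row ~224.6, where 225.1 would be z=0, so it is within 1–2 mm of the table. A small sideways correction, then open partly (to about 65 mm).

Emit:
servo_tool:
  motion: [0,0.1,0,0,-1,0,0,0,0,-1,0,0,0,0,-0.02,0,0,0,0,0.1,0,0,0,0,0.4,0,0,0,0,0.4,0,0,0,0,0.4]

```text
t: 15.78
tool_pos: [0.5723, 0.0451, 0.0443]
tcp_rot: [-3.131, 0.012, -0.593]
ft_force: [-0.3, -0.3, 0.8]
grip_width: 0.696
```

```bash
python3 -c "
from h import *
to([.572,.046,.2])
snap('wrist','w12')"
```

```text
t 15.775 tcp [0.5723 0.0451 0.0443] rot [-3.131  0.012 -0.593] g 0.696 F [-0.3 -0.3  0.8] j [-0.13  0.47  1.69  0.02  0.99  0.46]
units [-0.084 -0.074 -5.188]
```

View pics/w12.png

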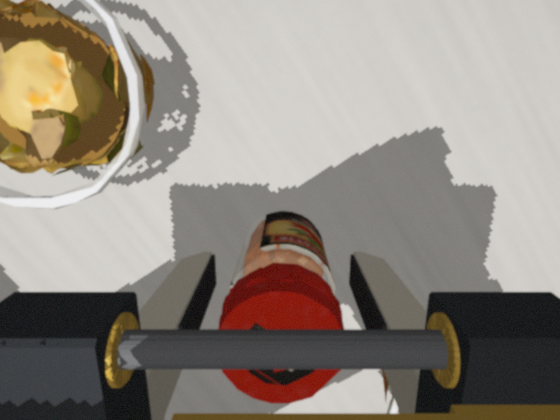

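Fingers are open about 10 mm on each side of the jar, which stands free. Retreating straight up.

Emit:
servo_tool:
  motion: [0,0,-0.3,0,0.4,0,0,-0.6,0,0.4,0,0,-0.8,0,0.4,0,0,-0.9,0,0.4,0,0,-0.9,0,0.4,0,0,-0.9,0,0.4,0,0,-0.9,0,0.4,0,0,-0.5,0,0.4,0,0,0,0,0.4]

```text
t: 16.95
tool_pos: [0.5729, 0.0424, 0.2284]
tcp_rot: [-3.13, 0.009, -0.592]
ft_force: [-0.4, -0.1, 0.1]
grip_width: 0.699
```

```bash
python3 -c "
from h import *
to([.40,-.15,.25])"
```

```text
t 16.95 tcp [0.5729 0.0424 0.2284] rot [-3.13   0.009 -0.592] g 0.699 F [-0.4 -0.1  0.1] j [-0.13  0.3   1.46  0.01  1.39  0.46]
units [-1.206  8.531 -0.81 ]
```

Emit:
servo_tool:
  motion: [0,0.8,-0.1,0,0.4,0,1,-0.1,0,0.4,0,1,-0.1,0,0.4,0,0.8,0,0,0.4,0,0,0,0,0.4]

```text
t: 17.58
tool_pos: [0.5081, -0.0484, 0.2302]
tcp_rot: [-3.133, 0.018, -0.591]
ft_force: [1.4, 0.1, -0.8]
grip_width: 0.704
```

```bash
python3 -c "
from h import *
to([.40,-.15,.25])
s=snap('wrist','w13'); snap('top','t13')
snap('side','s13')"
```

```text
t 17.575 tcp [ 0.5081 -0.0484  0.2302] rot [-3.133  0.018 -0.591] g 0.704 F [ 1.4  0.1 -0.8] j [-0.32  0.19  1.6   0.01  1.37  0.27]
units [-1.117  4.814 -0.682]
```

View pics/w13.png

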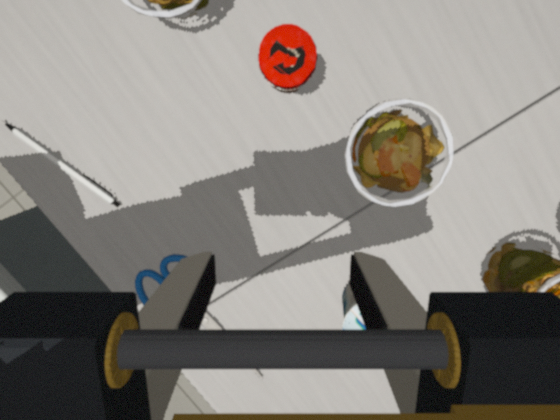

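View pics/t13.png

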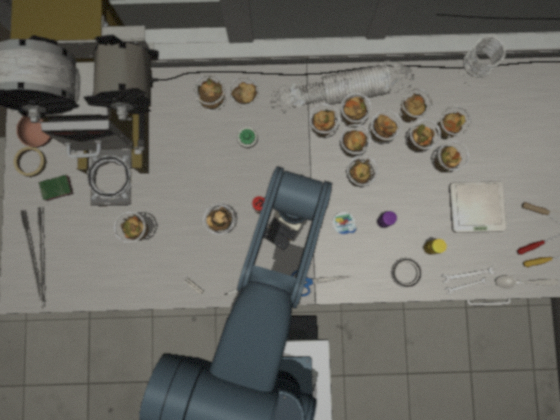

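View pics/s13.png

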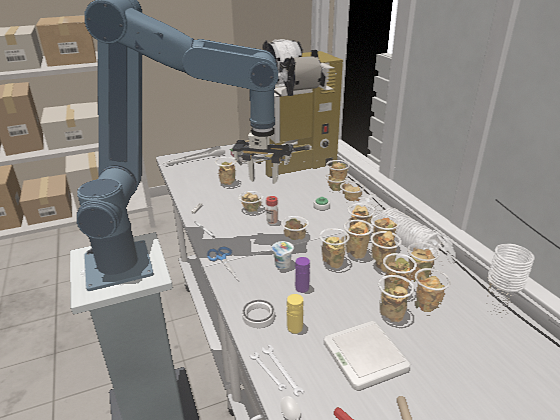

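The jar stands upright between the pots, its cap at (288,56) in the wrist view. I'll back off further for an unobstructed top measurement.

Emit:
servo_tool:
  motion: [-0.1,0.8,-0.1,0,0.4,-0.2,1,-0.1,0,0.4,-0.2,1,-0.1,0,0.4,-0.2,1,-0.1,0,0.4,-0.2,0.8,0,0,0.4,0,0,0,0,0.4]

```text
t: 18.48
tool_pos: [0.4115, -0.1453, 0.2404]
tcp_rot: [-3.13, 0.019, -0.581]
ft_force: [-0.4, 0.2, -0.4]
grip_width: 0.697
```

```bash
python3 -c "
from h import *
to([.40,-.15,.25])
def cap(s,z):
    hsv=cv2.cvtColor(s['color'],cv2.COLOR_RGB2HSV)
    m=cv2.inRange(hsv,(0,130,60),(6,255,255))|cv2.inRange(hsv,(174,130,60),(180,255,255))
    for c in cv2.findContours(m,0,2)[0]:
        if cv2.contourArea(c)>80:
            e=cv2.minEnclosingCircle(c); print(e, ray(s,*e[0],z).round(4))
w=load('w13'); cap(w,.105)
t=snap('top','t14'); cap(t,.105)
g=cv2.cvtColor(w['color'],cv2.COLOR_RGB2GRAY)
pts=[]
for a in np.linspace(0,2*np.pi,90,endpoint=False):
    rr=np.arange(44,61,.5); x=400+rr*np.cos(a); y=153+rr*np.sin(a)
    v=cv2.remap(g,x.astype('f4')[None],y.astype('f4')[None],1)[0]; k=int(v.argmax())
    if v[k]>225: pts.append(ray(w,x[k],y[k],.058)[:2])
W=np.array(pts);A=np.c_[2*W,np.ones(len(W))]; q=np.linalg.lstsq(A,(W**2).sum(1),rcond=None)[0]
print('right pot via w13',q[:2],np.sqrt(q[2]+q[0]**2+q[1]**2))
a=load('top0')['color'].astype(int); d=np.abs(a-t['color']).sum(2)
for n,(u,v) in dict(L=(219,219),R=(298,191),tub=(345,223),cup=(133,226),pur=(388,218),yel=(437,246)).items(): print(n,d[v-14:v+15,u-14:u+15].mean().round(1))
im=cv2.cvtColor(t['color'],cv2.COLOR_RGB2BGR)
cv2.imwrite('pics/c14.png',cv2.resize(im[150:260,180:360],None,fx=4.4,fy=4.4,interpolation=cv2.INTER_CUBIC))"
```

```text
t 18.475 tcp [ 0.4115 -0.1453  0.2404] rot [-3.13   0.019 -0.581] g 0.697 F [-0.4  0.2 -0.4] j [-0.61  0.05  1.74  0.01  1.38 -0.03]
units [-0.242  0.337 -0.318]
((288.0, 56.0), 32.14041519165039) [0.5716 0.0427 0.105 ]
((530.5, 247.0), 13.463011741638184) [ 0.4153 -0.7624  0.105 ]
((259.1363525390625, 203.31817626953125), 6.737507343292236) [0.5696 0.0436 0.105 ]Traceback (most recent call last):
  File "<string>", line 18, in <module>
    W=np.array(pts);A=np.c_[2*W,np.ones(len(W))]; q=np.linalg.lstsq(A,(W**2).sum(1),rcond=None)[0]
                                                                      ~~~~~~~~~~^^^
    return umr_sum(a, axis, dtype, out, keepdims, initial, where)
numpy.exceptions.AxisError: axis 1 is out of bounds for array of dimension 1
```

```bash
python3 -c "
from h import *
w=load('w13'); t=load('t14')
g=cv2.cvtColor(w['color'],cv2.COLOR_RGB2GRAY)
pts=[]
for a in np.linspace(0,2*np.pi,90,endpoint=False):
    rr=np.arange(46,60,.5); x=400+rr*np.cos(a); y=153+rr*np.sin(a)
    v=cv2.remap(g,x.astype('f4')[None],y.astype('f4')[None],1)[0]; k=int(v.argmax())
    if v[k]>195: pts.append(ray(w,x[k],y[k],.058)[:2])
W=np.array(pts)
for _ in range(3):
    A=np.c_[2*W,np.ones(len(W))]; q=np.linalg.lstsq(A,(W**2).sum(1),rcond=None)[0]; rad=np.sqrt(q[2]+q[0]**2+q[1]**2); e=abs(np.hypot(*(W-q[:2]).T)-rad); W=W[e<max(.0012,2*e.std())]
print('right pot via w13',len(W),q[:2],rad,'jar-pot',np.array([.5716,.0427])-q[:2],np.linalg.norm(np.array([.5716,.0427])-q[:2]))
a=load('top0')['color'].astype(int); d=np.abs(a-t['color']).sum(2)
for n,(u,v) in dict(L=(219,219),R=(298,191),tub=(345,223),cup=(133,226),pur=(388,218),yel=(437,246)).items(): print(n,d[v-14:v+15,u-14:u+15].mean().round(1))
im=cv2.cvtColor(t['color'],cv2.COLOR_RGB2BGR)
cv2.imwrite('pics/c14.png',cv2.resize(im[150:260,180:360],None,fx=4.4,fy=4.4,interpolation=cv2.INTER_CUBIC))"
```

```text
right pot via w13 87 [ 0.6117922  -0.07646951] 0.04582945310211791 jar-pot [-0.0401922   0.11916951] 0.12576479732301374
L 12.2
R 11.2
tub 167.5
cup 12.3
pur 14.2
yel 15.5
```

View pics/c14.png

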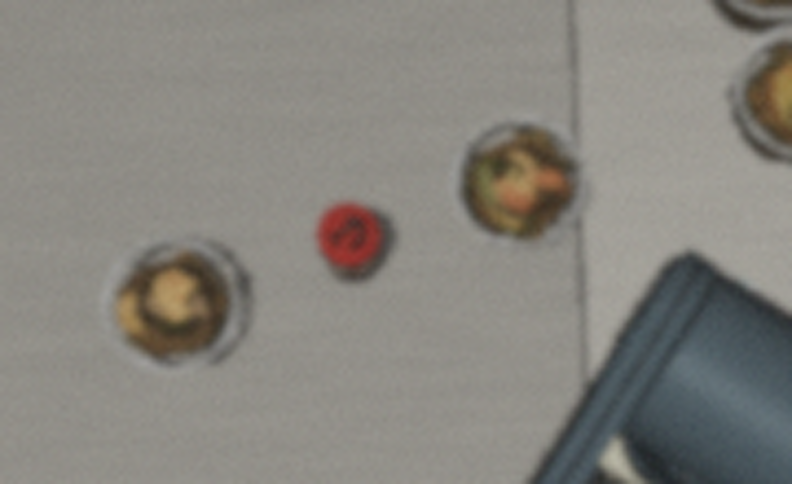

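```bash
python3 -c "
from h import *
a=load('side0')['color'].astype(int); s=snap('side','s15'); d=np.abs(a-s['color']).sum(2)
for n,(u,v) in dict(tub=(284,256),cup=(228,173),L=(250,203),R=(294,229),pur=(302,275),yel=(295,314)).items(): print(n,d[v-12:v+13,u-10:u+11].mean().round(1))
for z in(0,.105): print(proj(s,[.5712,.0435,z]))
im=cv2.cvtColor(s['color'],cv2.COLOR_RGB2BGR)
cv2.imwrite('pics/c15.png',cv2.resize(im[150:290,200:340],None,fx=4.2,fy=4.2,interpolation=cv2.INTER_CUBIC))"
```

```text
tub 91.3
cup 117.9
L 25.7
R 16.3
pur 32.2
yel 21.2
[271.74537983 222.59717888]
[271.13887964 198.53765081]
```

View pics/c15.png

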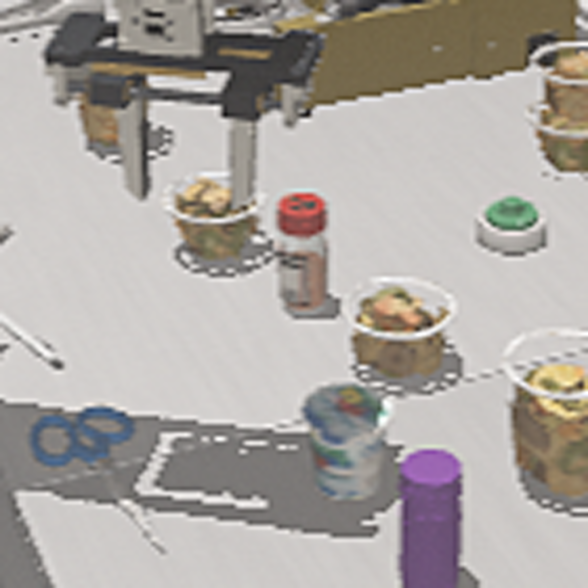

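The jar stands upright. The tub is only shadowed and hasn't moved, and the cup is partly hidden by the gripper here but unchanged in the top view. The arm is clear, so I'm handing in.

```bash
python3 -c "
from h import *
print(job.finish_job())"
```

```text
the job is handed in; nothing more can be done
None
```

I picked up the red-capped spice jar and stood it upright on the table between the two shallow pots. The job was handed in at about 18.6 s, with the arm clear of everything.

- **Jar position:** the last checks put the jar at about (0.571, 0.043). The pots' midpoint measured (0.572, 0.047), so the jar is about 3–4 mm off it, mostly along the pot line. I did not nudge it. That is close to the camera calibration error of about 2 mm.
- **Pots:** they measured 259.9 mm apart (260 mm given). The right pot measured the same before and after the placing. The left pot is unchanged in the top view.
- **Other things:** the tall cup and the purple and yellow look-alikes are unchanged in the top view. The arm hid the tub there, but it stands in its old place, in shadow, in the side view.
- **Checks that were unclear or disagreed:**
    - The two cameras differed by about 4 mm on the midpoint before the placing.
    - The force reading was too noisy to show when the jar touched down, so I judged that from the TCP height and the side view. I released it within about 2 mm of the table.

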